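# Clamp a rolling-pin body in the boring jig

### The job

Load the boring jig: lay the grooved rolling-pin body in the two V-blocks, slide it along and press it firmly home against the steel end plate without ramming it, and then, with the pin home, push the toggle clamp's upright handle over until it snaps past centre and locks the pin down. A gentle fingertip push is enough: do not press hard on the handle or lean on it once it has gone over, and leave the other things on the bench where they are.

Things in the scene. Friction and masses are not known exactly. Their poses are not given: they have to be found in the camera images.
- pin: The rolling pin, still without its handles, a beech cylinder with fine ring grooves all along, 44 mm diameter, 240 mm long, about 0.26 kg, both ends alike. Starts lying left of the jig, one of three pieces of beech side by side about 110 mm apart (the others: a square blank, a slim turned leg). Origin: its centre, on the axis; x along its length, either way round. It may have rolled.
- jig: Boring jig fixed to the bench: plywood board 260 (x) x 330 (y) x 18 mm. Origin: middle of its underside; z up; x away from the robot at yaw 0. Two wooden 90 degree V-blocks, 24 mm thick (y), 72 mm wide, reach 47 mm above the bench at y = -75 and +75 mm, V line at x = -60 mm. Between them nothing stands above the board: room for fingers beside the pin.
- pin_home (a point): The pin's centre when it lies in the V-blocks fully home on the end plate: jig x = -60, y = 0, 53 mm above the bench (pin top 75 mm up). Axes as the jig's: the pin lies along y and is slid towards +y. It can be laid in from straight above, then slid; sliding it in the V-blocks takes 2 to 5 N, so it is firmly home when the push along +y has risen to some 8 N.
- end_plate: Steel end plate, rigid, 90 mm wide (x), 12 mm thick (y), from 18 to 110 mm above the bench, drill bush on its outer side. The pin's end must bear on its inner face. Origin: bottom middle of the inner face, 18 mm above the bench, 120 mm from pin_home along +y. Axes as the jig's. Touch is to be felt by force.
- clamp_handle (a joint): Toggle clamp handle, rad. 0 at the start: open, handle upright, stays where left by light friction. Grows as it is pushed over, away from the pin; its angle above level is 1.35 minus this value. Over a pin it resists from about 0.95, with up to about 8 N at the push point, until dead centre at 1.22, then snaps by itself to its rigid stop at 1.31 (locked). Let go sooner, it springs back.
- clamp_pivot (a point): The handle's pivot, parallel to the jig's y, at jig x = +54, y = +75 mm, 60 mm above the bench. The clamp stands on a riser 50 mm wide (y), 50 mm high, jig x = -14 to +86 mm; its steel cheeks, 24 mm wide, reach 107 mm above the bench between jig x = -1 and +29 mm, 80 mm beyond. Beyond the riser nothing stands under the handle but the board.
- clamp_grip: Black rubber sleeve of the handle, 68 mm long, 20 mm wide (y), 14 mm thick, rounded, ending 112 mm from the pivot (169 mm above the bench when open). Origin: on the handle's centre line, 70 mm from the pivot. x points along the handle to its free end, y as the jig's y, z to the side that is pushed (towards the pin when upright, up when level).
- grip_push (a point): Where to push: on the handle's centre line inside the sleeve, 85 mm from the pivot; the surface to push on lies 7 mm from it along the sleeve's z.
- clamp_pad: Rubber pad, 18 mm diameter, on a sprung spindle near the end of the clamp arm, a steel bar 14 mm thick turning at jig x = +10, y = +75 mm, 98 mm above the bench. Origin: middle of the pad's face. Open, the bar stands upright, its end 180 mm above the bench, some 50 mm of free space between it and the handle, the pad clear of the pin's place; locked, the pad presses on top of the pin, about 24 N.
- blank: Bystander: square-section beech blank 210 x 46 x 46 mm, lying among the three pieces of beech. Origin: middle of its underside.
- leg: Bystander: short slim turned beech leg, 175 mm long, 38 mm at its thickest, lying among the three pieces of beech. Origin: below its middle, on the bench.
- gouge: Bystander: turning gouge with dark handle, 375 mm long, lying to the right of the jig. Origin: on the bench, where the handle meets the blade.
- mallet: Bystander: turner's round mallet standing on its head at the far left, 92 mm in diameter, 200 mm high. Origin: middle of its underside.
- tin: Bystander: low steel tin, 84 mm in diameter, 62 mm high, beyond the jig. Origin: middle of its underside.
- drive_centre: Bystander: steel drive centre for the lathe standing on its head, 32 mm in diameter, 85 mm high, beyond the pieces of beech. Origin: middle of its underside.
- brush: Bystander: bench brush, 190 mm long, lying beyond the jig. Origin: its middle, on the bench.
Mind the look-alikes: they are no part of the job. What is shaped like the pin but green or orange is not meant.

How it is judged (in metres and radians):
On the way, in this order (a step that is already met when the one before it is completed fails the run):
1. with the clamp still open, the pin lies in the V-blocks and is pressed home against the end plate with more than 2 N (x of pin in the frame of jig between -0.063 and -0.057 m and y of pin in the frame of jig between -0.002 and 0.002 m and z of pin in the frame of jig between 0.049 and 0.057 m and angle between the x axis of pin and the y axis of jig, either way round below 0.03 rad and contact force between pin and end_plate above 2 N and value of joint clamp_handle below 0.7 rad), for 0.1 s.
2. the clamp's handle has gone past centre and the pad presses on the pin (value of joint clamp_handle above 1.27 rad and contact force between clamp_pad and pin above 12 N), for 0.2 s.
At the end, for the whole second after the job is handed in: The pin lies at rest in both V-blocks, along them within 0.03 rad, 3 mm sideways and 4 mm in height, its end within 2 mm of the end plate; the clamp handle stands past centre (joint above 1.27 rad) and the pad presses on the pin with more than 12 N (all of step 2 and x of pin in the frame of jig between -0.063 and -0.057 m and y of pin in the frame of jig between -0.002 and 0.002 m and z of pin in the frame of jig between 0.049 and 0.057 m and angle between the x axis of pin and the y axis of jig, either way round below 0.03 rad and linear speed of pin below 0.02 m/s); the robot touches nothing.
It fails at once if the pin is rammed into the end plate (more than 40 N) (contact force between pin and end_plate above 40 N).
It fails at once if the robot pushes on the clamp handle with more than 35 N (contact force between any of the arm, the fingers and clamp_grip above 35 N).
It fails at once if another thing on the bench is moved by more than 30 mm (distance of any of blank, leg, gouge, mallet, tin, drive_centre, brush from where it was at the start of the episode above 0.03 m).
It also fails if it takes over 67 s, if anything falls off the work surface, if the arm or the gripper's body presses on something with over 40 N, if the wrist force passes 120 N, or if a joint passes its speed limit or range.

### The arm

A 6-joint arm with a two-finger parallel gripper is mounted at the origin on the work surface. World frame = base frame: x ahead of the robot, y to its left, z up, the work surface at z = 0. Lengths are in m, angles in degrees, forces in N, time in s.
With the tool pointing down it reaches from about 0.375 to 0.9 m from the base axis. Payload 3.1 kg.
Tool frame: the origin (TCP) lies on the centre line of the jaws, within the pads' length; the fingertips stand 25 mm ahead of it and the grasp point (between the pads) lies 6 mm ahead of it; z points along the fingers, y is the line along which they close (so a half turn about z gives the same grasp; the last joint's range is limited). The gripper opens to 87 mm and grips with 3 to 60 N. Pads are 19 mm wide; open, the fingers measure 117 mm over their backs; the gripper's body (75 mm by 190 mm) begins 51 mm behind the grasp point.
Start: joints at [56.465, 30.224, 82.088, -0, 67.689, -10.227], TCP at [0.247, 0.574, 0.248] pointing down, gripper open.
Joint ranges: [-176.69, 176.69], [-43.24, 126.21], [12.49, 139.97], [-82, 262], [0, 151.66], [-163.58, 163.58]. Speed limits (degrees/s): [159.86, 159.86, 180, 180, 180, 180].

### API

Orientations are given as a 3x3 rotation matrix whose columns are the frame's x, y, z axes.
In Python, from rig import * gives the robot as it stands.
- The arm moves only by the tool step_arm, never from a script. Its argument "steps" is a list of rows, each a list of 7 numbers: the shift along the tool's x, y, z normalised to -1 to 1, where 1 is 0.3 m, then the turn, a rotation vector about the tool's x, y, z normalised to -1 to 1, where 1 is 45 degrees, then the gripper's target within -1 to 1 (shut at 1, half-way at 0, fully open at -1). A call has 1 to 8 rows; each row is the pose to reach, as a shift and turn from the pose commanded when the call began, along the tool's axes at that moment; what a row does not reach only later rows make up. A row lasts 1/12 s, in which the tool goes at most 41.7 mm and 7.16 degrees, less where a joint would pass 70% of its speed; a pose out of reach is approached as far as the arm can. A call with a number of a shift or a turn outside -1 to 1 is refused whole. A call with a gripper value outside its range is refused whole. The fingers move at their own pace and stop on an object; the grip force is fixed at half the most. Time passes only in rows, so rows that repeat a pose let the fingers close. It gives the time, the measured TCP pose, the force, the opening and the grip force at its end, in the units of the state.
- read_state(): the state, without advancing time (a new reading comes with each control period).
- capture(name): name is "scene" or "top" or "wrist"; returns a dict with "image" (420x560x3 uint8, red, green, blue), "vertical_fov" (degrees; the focal length in pixels is half the picture's height over the tangent of half this angle, whatever the lens; pixels are square), "cx", "cy" (the principal point, pixels), "world_from_camera" (4x4, takes a point from camera to world coordinates); the wrist camera has in their place "T_tool_cam" (4x4, takes a point from camera to tool coordinates, whose origin is the TCP and whose axes are the flange's). Camera axes: x right, y down, z forward; pixel columns grow to the right and rows downward; lengths in m; the calibration is good to about 2 mm. A picture is of the moment at which its call begins: read the wrist's pose just before it. There is no depth.
- hand_in(): hands the job in; it is judged then, once.
The state is a dict: "time_s": time; "joint_positions": joint angles; "qvel": joint speeds; "tau": joint torques, N m; "position": TCP position; "tcp_rot": TCP orientation; "force": force on the tool from outside, world axes, zero at the start; "moment": the same for the moment, N m; "opening": opening from 0.0 (shut) to 1.0 (fully open); "grasp_force": force on a finger pad.
Only numpy, scipy, OpenCV 4.12 (cv2) and the standard library are available. Lean on these libraries where they do the work, as an engineer would, in place of code of your own. Each camera call takes 0.05 s, during which the arm holds its last target. There are 200 camera calls.

## Working session

There is one attempt and no reset: what is moved stays moved. The work goes in short steps, Python scripts to look and compute and a tool call to move; the robot and the scene stay as the last step left them, time stands still between calls to the robot, and variables do not carry over. Pictures are saved under pics/ and viewed, at most 10 in all, crops included, and the job is handed in when it is done.

Besides the shell and the picture viewer there is one more tool, called after ">>>" as name([rows], argument=value, ...), one row to a line, values as JSON. step_arm: Moves the arm, as the interface text tells. Scaled input: -1 to 1 covers 0.3 m each way for a shift and 45 degrees each way for a turn. Its arguments: {"type":"object","properties":{"steps":{"type":"array"}},"required":["steps"]}

```bash
ls; mkdir -p pics; python3 - <<'E'
from rig import *
import cv2,numpy as np
s=read_state();print(s['time_s'],s['position'],s['tcp_rot'],s['force'])
for n in("scene","top"):
    c=capture(n);cv2.imwrite(f'pics/{n}0.png',c['image'][:,:,::-1]);print(n,c['vertical_fov'],c['cx'],c['cy'],np.round(c['world_from_camera'],4).tolist())
c=capture("wrist");print(c['T_tool_cam'],c['vertical_fov'])
E
```

```text
pics
0.0 [0.24686907 0.57341214 0.24658057] [[-9.18388814e-01  3.95677307e-01 -1.20644829e-03]
 [ 3.95678959e-01  9.18387076e-01 -1.82759574e-03]
 [ 3.84848353e-04 -2.15580969e-03 -9.99997602e-01]] [ 0.33468396 -0.39301733  0.01423707]
scene 50.858899135717884 279.3961073266021 210.00379171600872 [[-0.8367, 0.4396, -0.3267, 0.9251], [0.5475, 0.6572, -0.518, 0.755], [-0.013, -0.6123, -0.7905, 1.1693], [0.0, 0.0, 0.0, 1.0]]
top 42.698699872543344 280.06094969500145 217.7876598667158 [[0.0107, -0.9977, 0.0673, 0.4157], [-0.9999, -0.0108, -0.0007, 0.0356], [0.0014, -0.0672, -0.9977, 1.658], [0.0, 0.0, 0.0, 1.0]]
[[-8.26294763e-04 -9.63258061e-01 -2.68576294e-01  7.34155351e-02]
 [ 9.99999637e-01 -8.51315062e-04 -2.33020105e-05 -3.57272399e-04]
 [-2.06197195e-04 -2.68576216e-01  9.63258415e-01 -1.37263568e-01]
 [ 0.00000000e+00  0.00000000e+00  0.00000000e+00  1.00000000e+00]] 60.705968041049054
```

View pics/top0.png

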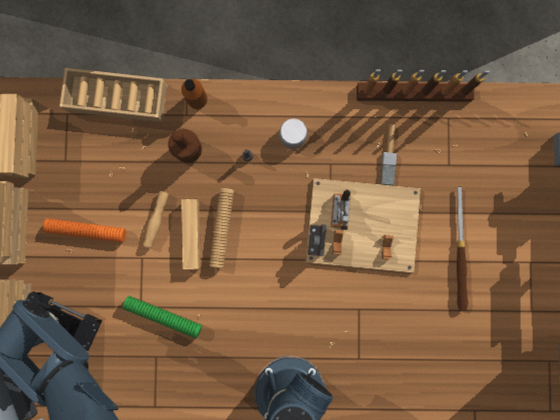

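View pics/scene0.png

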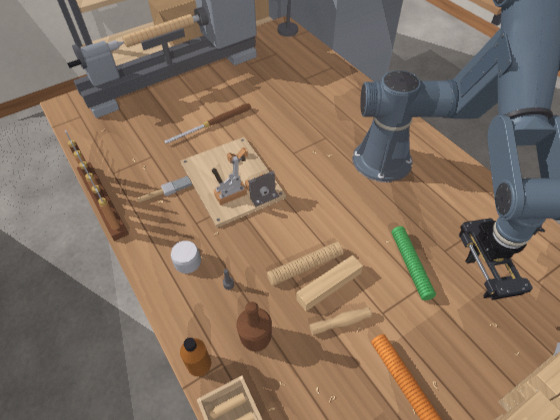

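Look-alikes for the pin in the top image: the grooved beech piece (222,228), square blank (190,234), slim leg (156,220), orange grooved (84,231) and green grooved (162,316). The description fits (222,228). The jig board spans about (307–421, 180–272), with the end plate at its left (316,240), the clamp at (340,208), and the V-blocks at (338,241) and (387,246).

```bash
cat > h.py <<'E'
from rig import *
import cv2,numpy as np
def cam(name):
    s=read_state();c=capture(name)
    if name=="wrist":
        T=np.eye(4);T[:3,:3]=s['tcp_rot'];T[:3,3]=s['position'];c['T']=T@np.array(c['T_tool_cam'])
    else:c['T']=np.array(c['world_from_camera'])
    c['f']=c['image'].shape[0]/2/np.tan(np.radians(c['vertical_fov']/2));return c
def ray(c,uv,z):
    uv=np.atleast_2d(uv).astype(float)
    d=np.c_[(uv[:,0]-c['cx'])/c['f'],(uv[:,1]-c['cy'])/c['f'],np.ones(len(uv))]@c['T'][:3,:3].T
    o=c['T'][:3,3];return o+d*((z-o[2])/d[:,2])[:,None]
def proj(c,P):
    q=(np.atleast_2d(P)-c['T'][:3,3])@c['T'][:3,:3]
    return q[:,:2]/q[:,2:]*c['f']+[c['cx'],c['cy']]
def save(c,n,roi=None,k=1):
    im=c['image'][:,:,::-1]
    if roi:im=im[roi[1]:roi[3],roi[0]:roi[2]]
    cv2.imwrite(f'pics/{n}.png',cv2.resize(im,None,fx=k,fy=k,interpolation=cv2.INTER_CUBIC))
E
python3 - <<'E'
from h import *
c=cam("top");hsv=cv2.cvtColor(c['image'],cv2.COLOR_RGB2HSV)
for p in[(222,228),(190,234),(156,220),(360,255),(400,210),(260,230),(250,180)]:print(p,hsv[p[1],p[0]],c['image'][p[1],p[0]])
save(c,'crop',(140,170,430,280),2.7)
m=((hsv[...,2]>175)&(hsv[...,1]>50)&(hsv[...,0]>12)).astype(np.uint8)
m=cv2.morphologyEx(m,cv2.MORPH_CLOSE,np.ones((5,5)))
for k in cv2.findContours(m,0,2)[0]:
    if cv2.contourArea(k)>250:
        r=cv2.minAreaRect(k)
        if 140<r[0][0]<430 and 170<r[0][1]<290:
            b=cv2.boxPoints(r);print(r,ray(c,[r[0]],.022).round(4),ray(c,b,.02)[:,:2].round(3).tolist())
q=ray(c,[(316,180),(421,187),(413,272),(307,264)],.018);print(q.round(3),q.mean(0))
E
```

```text
(222, 228) [ 17 119 144] [144 114  77]
(190, 234) [ 17 110 213] [213 172 121]
(156, 220) [ 17 113 204] [204 164 114]
(360, 255) [ 17  98 192] [192 159 118]
(400, 210) [ 18  95 204] [204 173 128]
(260, 230) [ 14 133 171] [171 124  82]
(250, 180) [ 13 135 132] [132  93  62]
((211.0, 285.5), (5.0, 134.0), 90.0) [[0.3184 0.2413 0.022 ]] [[0.324, 0.445], [0.328, 0.039], [0.313, 0.038], [0.309, 0.444]]
((268.5, 244.0), (26.0, 63.0), 90.0) [[0.4457 0.0688 0.022 ]] [[0.484, 0.165], [0.486, -0.027], [0.407, -0.027], [0.405, 0.164]]
((189.6206512451172, 233.4979248046875), (69.24834442138672, 16.1872501373291), 89.01223754882812) [[0.475  0.3094 0.022 ]] [[0.58, 0.339], [0.582, 0.289], [0.371, 0.281], [0.369, 0.33]]
((156.5, 226.5), (69.0, 23.0), 90.0) [[0.4953 0.4108 0.022 ]] [[0.601, 0.449], [0.602, 0.379], [0.391, 0.374], [0.39, 0.443]]
((221.99859619140625, 227.13540649414062), (10.44677448272705, 78.90506744384766), 7.72182559967041) [[0.4955 0.2112 0.022 ]] [[0.379, 0.241], [0.618, 0.213], [0.614, 0.181], [0.375, 0.21]]
((379.75860595703125, 226.2877197265625), (141.0570068359375, 83.95550537109375), 5.617580890655518) [[ 0.5033 -0.2698  0.022 ]] [[0.395, -0.044], [0.651, -0.067], [0.613, -0.498], [0.358, -0.471]]
[[ 0.644 -0.075  0.018]
 [ 0.626 -0.397  0.018]
 [ 0.365 -0.371  0.018]
 [ 0.386 -0.049  0.018]] [ 0.50530314 -0.22313367  0.018     ]
```

View pics/crop.png

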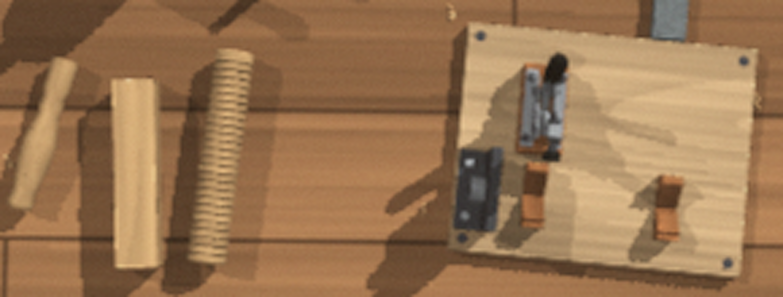

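The crop confirms the choice: fine ring grooves on the rightmost of the three beech pieces (at about (220,155) in the crop), with the plain square blank and smooth leg to its left. Next I move above it.

```bash
cat >> h.py <<'E'
from scipy.spatial.transform import Rotation as Ro
def go(x,y,z,head):
    s=read_state();R=np.array(s['tcp_rot']);h=np.radians(head)
    X=np.array([np.cos(h),np.sin(h),0]);Z=np.array([0,0,-1.]);W=np.c_[X,np.cross(Z,X),Z]
    d=R.T@(np.array([x,y,z])-s['position']);r=Ro.from_matrix(R.T@W).as_rotvec(degrees=True)
    print('shift mm',(d*1000).round(1),'turn',r.round(1),'->',(d/.3).round(4).tolist(),(r/45).round(4).tolist(),'rows',max(np.linalg.norm(d)/.0417,np.linalg.norm(r)/7.16).round(1))
E
python3 -c "
from h import *
go(.495,.213,.2,173.3)"
```

```text
shift mm [-370.4 -233.    47.2] turn [ -0.1  -0.  -16.6] -> [-1.2348, -0.7768, 0.1572] [-0.0017, -0.0006, -0.3691] rows 10.6
```

>>> step_arm([
  [-0.617, -0.388, 0.05, -0.0017, 0, -0.369, -1],
  [-0.617, -0.388, 0.05, -0.0017, 0, -0.369, -1],
  [-0.617, -0.388, 0.05, -0.0017, 0, -0.369, -1],
  [-0.617, -0.388, 0.05, -0.0017, 0, -0.369, -1],
  [-0.617, -0.388, 0.05, -0.0017, 0, -0.369, -1],
  [-0.617, -0.388, 0.05, -0.0017, 0, -0.369, -1],
  [-0.617, -0.388, 0.05, -0.0017, 0, -0.369, -1],
])

```text
time_s: 0.78
position: [0.3731, 0.3908, 0.2322]
tcp_rot: [[-0.993, 0.122, -0.0], [0.122, 0.993, -0.0], [-0.0, -0.0, -1.0]]
force: [-0.4, 0.6, -0.5]
opening: 1.001
grasp_force: 0.0
```

```bash
python3 -c "
from h import *
go(.495,.213,.2,173.3)"
```

```text
shift mm [-142.6 -161.7   32.2] turn [-0.   0.  -0.3] -> [-0.4754, -0.539, 0.1074] [-0.0003, 0.0, -0.0063] rows 5.2
```

>>> step_arm([
  [-0.475, -0.539, 0.107, 0, 0, -0.006, -1],
  [-0.475, -0.539, 0.107, 0, 0, -0.006, -1],
  [-0.475, -0.539, 0.107, 0, 0, -0.006, -1],
  [-0.475, -0.539, 0.107, 0, 0, -0.006, -1],
  [-0.475, -0.539, 0.107, 0, 0, -0.006, -1],
  [-0.475, -0.539, 0.107, 0, 0, -0.006, -1],
  [-0.475, -0.539, 0.107, 0, 0, -0.006, -1],
])

```text
time_s: 1.37
position: [0.4955, 0.2153, 0.1998]
tcp_rot: [[-0.993, 0.116, 0.001], [0.116, 0.993, 0.001], [-0.0, 0.001, -1.0]]
force: [0.3, 0.0, -0.5]
opening: 0.997
grasp_force: 0.0
```

```bash
python3 - <<'E'
from h import *
c=cam("wrist");hsv=cv2.cvtColor(c['image'],cv2.COLOR_RGB2HSV)
save(c,'w1')
m=((hsv[...,2]>175)&(hsv[...,0]>14)&(hsv[...,1]>50)&(hsv[...,1]<125)).astype(np.uint8)
m=cv2.morphologyEx(m,cv2.MORPH_CLOSE,np.ones((9,9)))
for k in cv2.findContours(m,0,2)[0]:
    if cv2.contourArea(k)>3000:
        r=cv2.minAreaRect(k);print(r,ray(c,[r[0]],.022).round(4),ray(c,cv2.boxPoints(r),.022)[:,:2].round(3).tolist())
E
```

```text
((125.26673126220703, 166.87823486328125), (118.73336791992188, 206.64089965820312), 82.56858825683594) [[0.4553 0.08   0.022 ]] [[0.406, -0.004], [0.405, 0.173], [0.508, 0.17], [0.511, -0.024]]
((529.0217895507812, 175.56491088867188), (72.45518493652344, 170.3589630126953), 13.431029319763184) [[0.505  0.4348 0.022 ]] [[0.571, 0.388], [0.425, 0.417], [0.446, 0.477], [0.596, 0.455]]
((382.9033508300781, 147.8502655029297), (256.6729431152344, 69.40812683105469), 86.64866638183594) [[0.4653 0.3066 0.022 ]] [[0.362, 0.277], [0.365, 0.332], [0.59, 0.342], [0.587, 0.275]]
((227.8148956298828, 96.59306335449219), (364.18804931640625, 181.5421600341797), 51.366668701171875) [[0.4074 0.1792 0.022 ]] [[0.327, 0.045], [0.266, 0.17], [0.499, 0.332], [0.596, 0.191]]
```

View pics/w1.png

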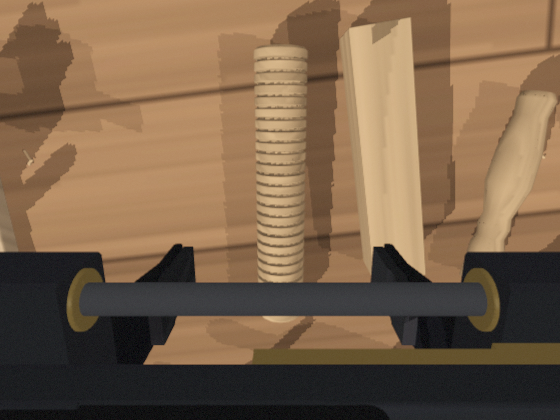

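The pin runs vertically in the wrist view along u≈281, its ends at v≈46 and v≈321. The blank is at right (380,140), with the leg beyond it.

```bash
python3 - <<'E'
from h import *
c=cam("wrist")
e=ray(c,[(281,46),(281,321)],.044);print(e.round(4),np.linalg.norm(e[0]-e[1]),e.mean(0))
a=ray(c,[(281,60),(281,290)],.026)
d=a[0]-a[1];h=np.degrees(np.arctan2(d[1],d[0]));print(a.round(4),h)
u=d/np.linalg.norm(d);m=a[1]+u*((e.mean(0)-a[1])@u);print(m)
go(m[0],m[1],.03,h)
E
```

```text
[[0.3753 0.2291 0.044 ]
 [0.6093 0.2016 0.044 ]] 0.23560669712027826 [0.49233501 0.21534738 0.044     ]
[[0.3829 0.2281 0.026 ]
 [0.5872 0.2042 0.026 ]] 173.3103265410409
[0.49233011 0.21530562 0.026     ]
shift mm [  0.3  -2.7 170.1] turn [ 0.1 -0.1  0.2] -> [0.0011, -0.009, 0.5671] [0.0025, -0.0015, 0.0052] rows 4.1
```

>>> step_arm([
  [0.001, -0.006, 0.15, 0.0025, -0.0015, 0.005, -1],
  [0.001, -0.006, 0.28, 0.0025, -0.0015, 0.005, -1],
  [0.001, -0.006, 0.4, 0.0025, -0.0015, 0.005, -1],
  [0.001, -0.006, 0.5, 0.0025, -0.0015, 0.005, -1],
  [0.001, -0.006, 0.55, 0.0025, -0.0015, 0.005, -1],
  [0.001, -0.006, 0.567, 0.0025, -0.0015, 0.005, -1],
  [0.001, -0.006, 0.567, 0.0025, -0.0015, 0.005, -1],
  [0.001, -0.006, 0.567, 0.0025, -0.0015, 0.005, 0.3],
])

```text
time_s: 2.13
position: [0.4933, 0.2166, 0.0309]
tcp_rot: [[-0.993, 0.114, 0.002], [0.114, 0.993, -0.0], [-0.002, -0.0, -1.0]]
force: [-0.3, 0.1, 0.5]
opening: 0.976
grasp_force: 0.0
```

>>> step_arm([
  [0, 0, 0, 0, 0, 0, 1],
  [0, 0, 0, 0, 0, 0, 1],
  [0, 0, 0, 0, 0, 0, 1],
  [0, 0, 0, 0, 0, 0, 1],
  [0, 0, 0, 0, 0, 0, 1],
  [0, 0, 0, 0, 0, 0, 1],
])

```text
time_s: 2.63
position: [0.4936, 0.215, 0.0305]
tcp_rot: [[-0.993, 0.116, 0.002], [0.116, 0.993, -0.001], [-0.002, -0.0, -1.0]]
force: [-0.4, -0.8, 1.1]
opening: 0.554
grasp_force: 0.0
```

>>> step_arm([
  [0, 0, 0, 0, 0, 0, 1],
  [0, 0, 0, 0, 0, 0, 1],
  [0, 0, 0, 0, 0, 0, 1],
  [0, 0, 0, 0, 0, 0, 1],
  [0, 0, 0, 0, 0, 0, 1],
])

```text
time_s: 3.05
position: [0.4935, 0.2149, 0.0303]
tcp_rot: [[-0.993, 0.116, 0.001], [0.116, 0.993, -0.001], [-0.001, -0.001, -1.0]]
force: [0.7, -2.7, 4.1]
opening: 0.493
grasp_force: 30.0
```

>>> step_arm([
  [0, 0, -0.05, 0, 0, 0, 1],
  [0, 0, -0.15, 0, 0, 0, 1],
  [0, 0, -0.28, 0, 0, 0, 1],
  [0, 0, -0.41, 0, 0, 0, 1],
  [0, 0, -0.54, 0, 0, 0, 1],
  [0, 0, -0.62, 0, 0, 0, 1],
  [0, 0, -0.62, 0, 0, 0, 1],
])

```text
time_s: 3.63
position: [0.4961, 0.2163, 0.2211]
tcp_rot: [[-0.993, 0.116, 0.012], [0.116, 0.993, 0.002], [-0.012, 0.003, -1.0]]
force: [0.8, -0.0, -2.3]
opening: 0.494
grasp_force: 30.0
```

```bash
python3 -c "
from h import *
go(.43,-.225,.22,86)"
```

```text
shift mm [  14.6 -446.    -0.6] turn [ 0.7  0.4 87.4] -> [0.0486, -1.4867, -0.0019] [0.0147, 0.0086, 1.9412] rows 12.2
```

>>> step_arm([
  [0.02, -0.74, 0, 0, 0, 0.97, 1],
  [0.02, -0.74, 0, 0, 0, 0.97, 1],
  [0.02, -0.74, 0, 0, 0, 0.97, 1],
  [0.02, -0.74, 0, 0, 0, 0.97, 1],
  [0.02, -0.74, 0, 0, 0, 0.97, 1],
  [0.02, -0.74, 0, 0, 0, 0.97, 1],
  [0.02, -0.74, 0, 0, 0, 0.97, 1],
])

```text
time_s: 4.22
position: [0.4602, -0.0074, 0.2145]
tcp_rot: [[-0.632, 0.775, -0.002], [0.775, 0.632, -0.001], [0.001, -0.002, -1.0]]
force: [0.1, 0.4, -2.1]
opening: 0.499
grasp_force: 30.0
```

```bash
python3 -c "
from h import *
go(.43,-.225,.22,86)"
```

```text
shift mm [-149.6 -160.9   -5.3] turn [-0.1 -0.  43.2] -> [-0.4987, -0.5363, -0.0176] [-0.0029, -0.0002, 0.9597] rows 6.0
```

>>> step_arm([
  [-0.499, -0.536, -0.1, -0.003, 0, 0.96, 1],
  [-0.499, -0.536, -0.1, -0.003, 0, 0.96, 1],
  [-0.499, -0.536, -0.1, -0.003, 0, 0.96, 1],
  [-0.499, -0.536, -0.1, -0.003, 0, 0.96, 1],
  [-0.499, -0.536, -0.1, -0.003, 0, 0.96, 1],
  [-0.499, -0.536, -0.1, -0.003, 0, 0.96, 1],
  [-0.499, -0.536, -0.1, -0.003, 0, 0.96, 1],
  [-0.499, -0.536, -0.1, -0.003, 0, 0.96, 1],
])

```text
time_s: 4.88
position: [0.4328, -0.2216, 0.245]
tcp_rot: [[0.06, 0.998, 0.001], [0.998, -0.06, 0.003], [0.003, 0.001, -1.0]]
force: [-0.7, 0.1, -3.1]
opening: 0.496
grasp_force: 30.0
```

```bash
python3 - <<'E'
from h import *
import pickle
c=cam("wrist");save(c,'w2',None,1.4);pickle.dump({k:c[k] for k in('T','f','cx','cy','image')},open('w2.pkl','wb'));print(read_state()['position'])
E
```

```text
[ 0.43260149 -0.22050753  0.24493548]
```

View pics/w2.png

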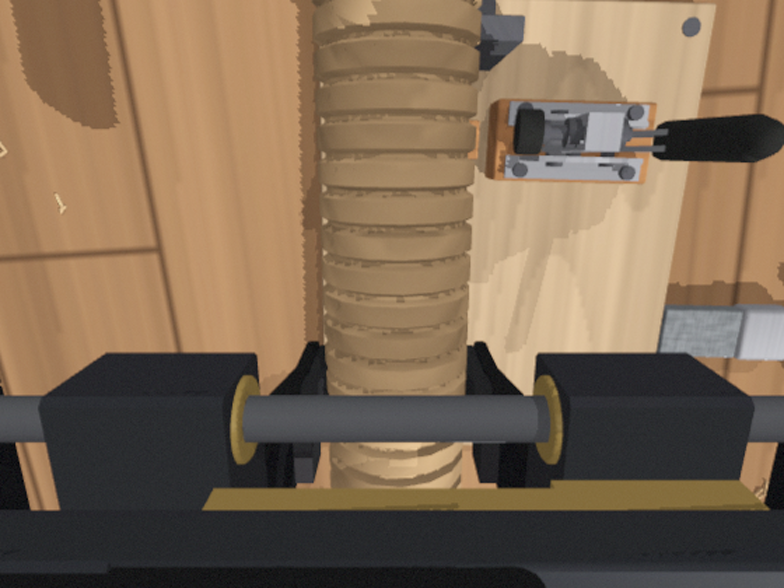

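Seen past the pin: the board's far edge on the right (≈u 500/1.4x), the clamp riser at (570,140), and the black handle at (720,138). The pin hides the V-blocks, so I step aside towards -x to view them.

>>> step_arm([
  [0.03, -0.33, -0.1, 0, 0, 0, 1],
  [0.03, -0.33, -0.1, 0, 0, 0, 1],
  [0.03, -0.33, -0.1, 0, 0, 0, 1],
  [0.03, -0.33, -0.1, 0, 0, 0, 1],
  [0.03, -0.33, -0.1, 0, 0, 0, 1],
  [0.03, -0.33, -0.1, 0, 0, 0, 1],
])

```text
time_s: 5.43
position: [0.3357, -0.2064, 0.2759]
tcp_rot: [[0.058, 0.998, 0.004], [0.998, -0.058, -0.0], [0.0, 0.004, -1.0]]
force: [0.1, -0.2, -2.8]
opening: 0.501
grasp_force: 30.0
```

```bash
python3 - <<'E'
from h import *
import pickle
c=cam("wrist");save(c,'w3',None,1.4);pickle.dump({k:c[k] for k in('T','f','cx','cy','image')},open('w3.pkl','wb'));print(read_state()['position'])
E
```

```text
[ 0.33590346 -0.20675124  0.27589853]
```

View pics/w3.png

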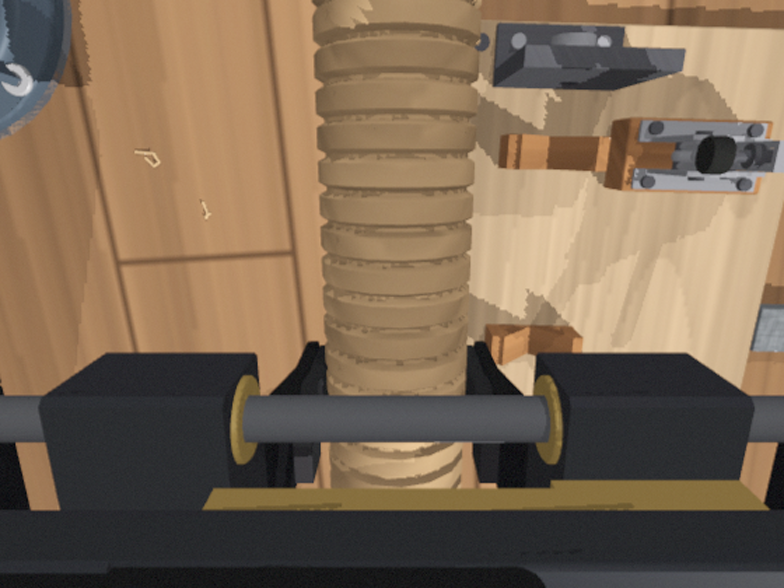

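```bash
python3 - <<'E'
from h import *
import pickle
c=pickle.load(open('w3.pkl','rb'));im=c['image'][:,:,::-1]
a=cv2.resize(im[80:150,340:460],None,fx=4.5,fy=4.5,interpolation=2)
b=cv2.resize(im[220:280,340:460],None,fx=4.5,fy=4.5,interpolation=2)
cv2.imwrite('pics/w3c.png',np.vstack([a,b]))
E
```

```text
(no output)
```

View pics/w3c.png

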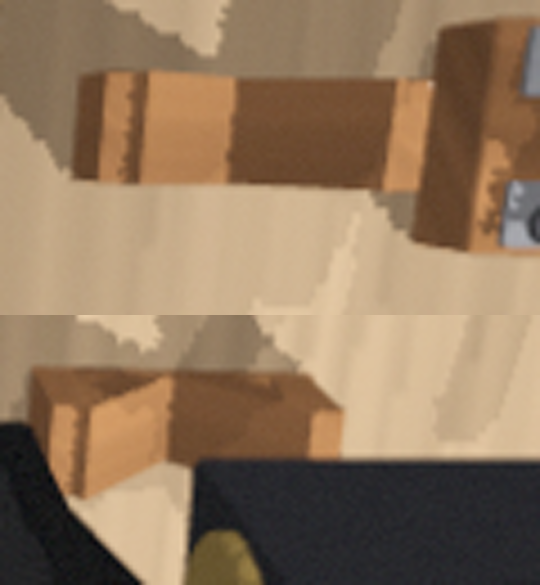

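In the crop (4.5x), V-block A's valley line runs (237,75)–(232,184) and its left flat's outer corners are (105,72) and (100,182). V-block B's valley runs (170,377)–(167,462) and its +y top edge goes (52,403)→(343,410).

```bash
python3 - <<'E'
from h import *
import pickle
c=pickle.load(open('w3.pkl','rb'))
A=lambda *p:[(340+x/4.5,80+y/4.5) for x,y in p]
B=lambda *p:[(340+x/4.5,220+(y-315)/4.5) for x,y in p]
va=ray(c,A((237,75),(232,184)),.0219);vb=ray(c,B((170,377),(167,462)),.0219)
print('valA',va.round(4),'valB',vb.round(4))
fa=ray(c,A((105,72),(100,182),(437,80)),.047);print('A flats',fa.round(4))
fb=ray(c,B((52,403),(83,407),(310,410),(343,410)),.047);print('B flats',fb.round(4))
# top view & board
d=va.mean(0)-vb.mean(0);print('yaw from valleys',np.degrees(np.arctan2(-d[0],d[1])),np.linalg.norm(d))
# board edges in w2 and w3
w2=pickle.load(open('w2.pkl','rb'))
e=ray(w2,np.array([(715,5),(655,400)])/1.4,.018);dd=e[0]-e[1];print('far edge',e.round(4),np.degrees(np.arctan2(-dd[0],dd[1])))
p=ray(c,np.array([(497,24),(624,27)])/1.4,.11);print('plate top outer?',p.round(4))
p=ray(c,np.array([(530,47),(685,50)])/1.4,.11);print('plate top inner?',p.round(4))
p=ray(c,np.array([(497,85),(605,90)])/1.4,.018);print('plate bottom inner?',p.round(4))
E
```

```text
valA [[ 0.456  -0.1279  0.0219]
 [ 0.4554 -0.1525  0.0219]] valB [[ 0.4423 -0.2788  0.0219]
 [ 0.4418 -0.3023  0.0219]]
A flats [[ 0.4199 -0.1259  0.047 ]
 [ 0.4188 -0.1491  0.047 ]
 [ 0.4919 -0.1319  0.047 ]]
B flats [[ 0.4073 -0.2744  0.047 ]
 [ 0.4148 -0.2759  0.047 ]
 [ 0.4697 -0.28    0.047 ]
 [ 0.4776 -0.2804  0.047 ]]
yaw from valleys -5.184562539054876 0.1509404086052983
far edge [[ 0.6501 -0.0683  0.018 ]
 [ 0.6328 -0.351   0.018 ]] -3.509479093500607
plate top outer? [[ 0.3997 -0.0692  0.11  ]
 [ 0.4691 -0.0747  0.11  ]]
plate top inner? [[ 0.4178 -0.0817  0.11  ]
 [ 0.5036 -0.0883  0.11  ]]
plate bottom inner? [[ 0.4177 -0.0902  0.018 ]
 [ 0.497  -0.0983  0.018 ]]
```

```bash
python3 -c "
from h import *
go(.448,-.2265,.12,85.1)"
```

```text
shift mm [-13.2 112.4 156.4] turn [ 0.2 -0.   1.6] -> [-0.044, 0.3747, 0.5212] [0.0052, -0.0003, 0.0344] rows 4.6
```

>>> step_arm([
  [-0.044, 0.13, 0, 0.005, 0, 0.034, 1],
  [-0.044, 0.26, 0, 0.005, 0, 0.034, 1],
  [-0.044, 0.375, 0.05, 0.005, 0, 0.034, 1],
  [-0.044, 0.375, 0.15, 0.005, 0, 0.034, 1],
  [-0.044, 0.375, 0.28, 0.005, 0, 0.034, 1],
  [-0.044, 0.375, 0.4, 0.005, 0, 0.034, 1],
  [-0.044, 0.375, 0.5, 0.005, 0, 0.034, 1],
  [-0.044, 0.375, 0.52, 0.005, 0, 0.034, 1],
])

```text
time_s: 6.15
position: [0.4454, -0.2248, 0.1152]
tcp_rot: [[0.086, 0.996, -0.008], [0.996, -0.086, 0.007], [0.006, -0.009, -1.0]]
force: [-0.6, 1.2, -3.5]
opening: 0.498
grasp_force: 30.0
```

>>> step_arm([
  [0, 0, 0, 0, 0, 0, 1],
  [0, 0, 0, 0, 0, 0, 1],
])

```text
time_s: 6.32
position: [0.4481, -0.2277, 0.1207]
tcp_rot: [[0.087, 0.996, 0.0], [0.996, -0.087, -0.0], [-0.0, 0.0, -1.0]]
force: [1.0, 0.2, -3.1]
opening: 0.503
grasp_force: 30.0
```

```bash
python3 -c "
from h import *
go(.448,-.2265,.065,85.1)"
```

```text
shift mm [ 1.2 -0.2 55.7] turn [ 0.   0.  -0.1] -> [0.0038, -0.0007, 0.1856] [0.0003, 0.0002, -0.0017] rows 1.3
```

>>> step_arm([
  [0.002, 0, 0.04, 0, 0, 0, 1],
  [0.002, 0, 0.09, 0, 0, 0, 1],
  [0.002, 0, 0.13, 0, 0, 0, 1],
  [0.002, 0, 0.16, 0, 0, 0, 1],
  [0.002, 0, 0.175, 0, 0, 0, 1],
  [0.002, 0, 0.183, 0, 0, 0, 1],
  [0.002, 0, 0.185, 0, 0, 0, 1],
  [0.002, 0, 0.185, 0, 0, 0, 1],
])

```text
time_s: 6.98
position: [0.4475, -0.2272, 0.0656]
tcp_rot: [[0.088, 0.996, 0.001], [0.996, -0.088, -0.001], [-0.001, 0.001, -1.0]]
force: [0.2, 0.2, -3.7]
opening: 0.498
grasp_force: 30.0
```

>>> step_arm([
  [0, 0, 0.004, 0, 0, 0, 1],
  [0, 0, 0.007, 0, 0, 0, 1],
  [0, 0, 0.007, 0, 0, 0, 1],
])

```text
time_s: 7.23
position: [0.4471, -0.2269, 0.0631]
tcp_rot: [[0.088, 0.996, -0.0], [0.996, -0.088, -0.0], [-0.0, -0.0, -1.0]]
force: [1.1, -0.0, -3.4]
opening: 0.497
grasp_force: 30.0
```

>>> step_arm([
  [0, 0, 0.004, 0, 0, 0, 1],
  [0, 0, 0.004, 0, 0, 0, 1],
  [0, 0, 0.004, 0, 0, 0, 1],
])

```text
time_s: 7.48
position: [0.4472, -0.2269, 0.0618]
tcp_rot: [[0.088, 0.996, -0.0], [0.996, -0.088, -0.0], [-0.0, -0.0, -1.0]]
force: [-0.3, -0.1, -2.1]
opening: 0.495
grasp_force: 30.0
```

>>> step_arm([
  [0, 0, 0.004, 0, 0, 0, 1],
  [0, 0, 0.004, 0, 0, 0, 1],
  [0, 0, 0.004, 0, 0, 0, 1],
])

```text
time_s: 7.73
position: [0.4474, -0.2271, 0.0613]
tcp_rot: [[0.087, 0.996, 0.001], [0.996, -0.087, -0.001], [-0.001, 0.001, -1.0]]
force: [-0.6, 1.1, 4.0]
opening: 0.497
grasp_force: 30.0
```

In contact with the V-blocks. Release to let it seat, then regrip.

>>> step_arm([
  [0, 0, -0.003, 0, 0, 0, 0.6],
  [0, 0, -0.003, 0, 0, 0, -0.3],
  [0, 0, -0.003, 0, 0, 0, -0.3],
  [0, 0, -0.003, 0, 0, 0, -0.3],
  [0, 0, -0.003, 0, 0, 0, -0.3],
])

```text
time_s: 8.15
position: [0.447, -0.2268, 0.0613]
tcp_rot: [[0.088, 0.996, -0.001], [0.996, -0.088, 0.0], [0.0, -0.001, -1.0]]
force: [-0.2, 0.3, 0.4]
opening: 0.64
grasp_force: 0.0
```

```bash
python3 - <<'E'
from h import *
s=read_state();print(s['position'],s['force'],s['opening'])
c=cam("top");save(c,'t2',(290,170,430,280),4);c=cam("wrist");save(c,'w4')
a=cv2.imread('pics/t2.png');b=cv2.imread('pics/w4.png');b=cv2.resize(b,(0,0),fx=.43,fy=.43)
cv2.imwrite('pics/m.png',np.hstack([a[:, :540],cv2.copyMakeBorder(b,0,a.shape[0]-b.shape[0],0,0,0)]))
E
```

```text
[ 0.44695559 -0.22684253  0.06133348] [-0.20270847  0.25884614  0.36666644] 0.6395699590569686
```

View pics/m.png

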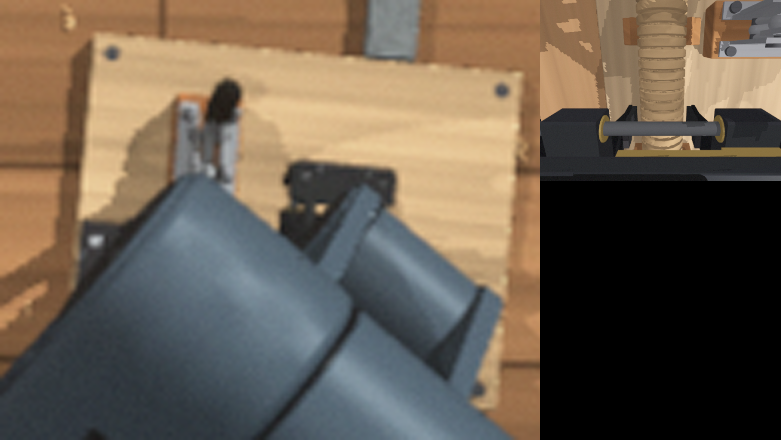

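The pin lies in block A's V, centred between the jaws (wrist inset (662,70)); the top view is blocked by the arm. Regrip and slide.

>>> step_arm([
  [0, 0, 0, 0, 0, 0, 1],
  [0, 0, 0, 0, 0, 0, 1],
  [0, 0, 0, 0, 0, 0, 1],
  [0, 0, 0, 0, 0, 0, 1],
  [0, 0, 0, 0, 0, 0, 1],
  [0, 0, 0, 0, 0, 0, 1],
])

```text
time_s: 8.75
position: [0.4474, -0.227, 0.0614]
tcp_rot: [[0.088, 0.996, 0.0], [0.996, -0.088, -0.0], [-0.0, 0.0, -1.0]]
force: [2.1, 0.2, -1.0]
opening: 0.495
grasp_force: 30.0
```

>>> step_arm([
  [0.003, 0, 0, 0, 0, 0, 1],
  [0.006, 0, 0, 0, 0, 0, 1],
  [0.009, 0, 0, 0, 0, 0, 1],
  [0.012, 0, 0, 0, 0, 0, 1],
  [0.015, 0, 0, 0, 0, 0, 1],
  [0.018, 0, 0, 0, 0, 0, 1],
  [0.02, 0, 0, 0, 0, 0, 1],
])

```text
time_s: 9.33
position: [0.4478, -0.2209, 0.0615]
tcp_rot: [[0.088, 0.996, 0.0], [0.996, -0.088, -0.0], [-0.0, 0.0, -1.0]]
force: [2.0, -2.2, -1.0]
opening: 0.501
grasp_force: 30.0
```

>>> step_arm([
  [0.002, 0, 0, 0, 0, 0, 1],
  [0.004, 0, 0, 0, 0, 0, 1],
  [0.006, 0, 0, 0, 0, 0, 1],
  [0.008, 0, 0, 0, 0, 0, 1],
  [0.01, 0, 0, 0, 0, 0, 1],
])

```text
time_s: 9.75
position: [0.448, -0.218, 0.0615]
tcp_rot: [[0.088, 0.996, 0.0], [0.996, -0.088, -0.0], [-0.0, 0.0, -1.0]]
force: [2.5, -3.6, -0.8]
opening: 0.496
grasp_force: 30.0
```

>>> step_arm([
  [0.002, 0, 0, 0, 0, 0, 1],
  [0.004, 0, 0, 0, 0, 0, 1],
  [0.005, 0, 0, 0, 0, 0, 1],
])

```text
time_s: 10.0
position: [0.4482, -0.2165, 0.0615]
tcp_rot: [[0.088, 0.996, 0.0], [0.996, -0.088, -0.0], [-0.0, 0.0, -1.0]]
force: [2.3, -2.8, -0.0]
opening: 0.498
grasp_force: 30.0
```

>>> step_arm([
  [0.001, 0, 0, 0, 0, 0, 1],
  [0.002, 0, 0, 0, 0, 0, 1],
  [0.003, 0, 0, 0, 0, 0, 1],
])

```text
time_s: 10.25
position: [0.4483, -0.2157, 0.0615]
tcp_rot: [[0.088, 0.996, 0.0], [0.996, -0.088, -0.0], [-0.0, 0.0, -1.0]]
force: [1.8, -2.9, -0.0]
opening: 0.497
grasp_force: 30.0
```

>>> step_arm([
  [0.001, 0, 0, 0, 0, 0, 1],
  [0.002, 0, 0, 0, 0, 0, 1],
  [0.003, 0, 0, 0, 0, 0, 1],
])

```text
time_s: 10.5
position: [0.4483, -0.2148, 0.0615]
tcp_rot: [[0.088, 0.996, 0.0], [0.996, -0.088, -0.0], [-0.0, 0.0, -1.0]]
force: [3.0, -2.8, -0.3]
opening: 0.492
grasp_force: 30.0
```

>>> step_arm([
  [0.001, 0, 0, 0, 0, 0, 1],
  [0.002, 0, 0, 0, 0, 0, 1],
  [0.003, 0, 0, 0, 0, 0, 1],
])

```text
time_s: 10.75
position: [0.4484, -0.2139, 0.0615]
tcp_rot: [[0.088, 0.996, 0.0], [0.996, -0.088, -0.0], [-0.0, 0.0, -1.0]]
force: [3.0, -3.5, 0.5]
opening: 0.497
grasp_force: 30.0
```

>>> step_arm([
  [0.001, 0, 0, 0, 0, 0, 1],
  [0.002, 0, 0, 0, 0, 0, 1],
])

```text
time_s: 10.92
position: [0.4485, -0.2133, 0.0615]
tcp_rot: [[0.088, 0.996, 0.0], [0.996, -0.088, -0.0], [-0.0, 0.0, -1.0]]
force: [2.9, -3.5, -0.1]
opening: 0.501
grasp_force: 30.0
```

>>> step_arm([
  [0.001, 0, 0, 0, 0, 0, 1],
  [0.002, 0, 0, 0, 0, 0, 1],
  [0.003, 0, 0, 0, 0, 0, 1],
])

```text
time_s: 11.17
position: [0.4485, -0.2129, 0.0615]
tcp_rot: [[0.087, 0.996, 0.0], [0.996, -0.087, -0.001], [-0.001, 0.0, -1.0]]
force: [1.0, -7.2, 0.1]
opening: 0.496
grasp_force: 30.0
```

>>> step_arm([
  [0.001, 0, 0, 0, 0, 0, 1],
  [0.002, 0, 0, 0, 0, 0, 1],
  [0.003, 0, 0, 0, 0, 0, 1],
])

```text
time_s: 11.42
position: [0.4486, -0.2129, 0.0614]
tcp_rot: [[0.087, 0.996, 0.0], [0.996, -0.087, -0.002], [-0.002, 0.0, -1.0]]
force: [-0.7, -9.4, -2.6]
opening: 0.5
grasp_force: 30.0
```

>>> step_arm([
  [0.001, 0, 0, 0, 0, 0, 1],
  [0.002, 0, 0, 0, 0, 0, 1],
])

```text
time_s: 11.58
position: [0.4486, -0.2128, 0.0614]
tcp_rot: [[0.086, 0.996, 0.0], [0.996, -0.086, -0.003], [-0.003, 0.001, -1.0]]
force: [-1.6, -11.9, -2.8]
opening: 0.495
grasp_force: 30.0
```

Pin firmly home (push about 12 N, sliding part about 3.5 N). Hold, then release and rise.

>>> step_arm([
  [0, 0, 0, 0, 0, 0, 1],
  [0, 0, 0, 0, 0, 0, 1],
  [0, 0, 0, 0, 0, 0, -0.4],
  [0, 0, 0, 0, 0, 0, -0.4],
  [0, 0, 0, 0, 0, 0, -0.4],
  [0, 0, 0, 0, 0, 0, -0.4],
  [0, 0, 0, 0, 0, 0, -0.4],
])

```text
time_s: 12.17
position: [0.4473, -0.2094, 0.0611]
tcp_rot: [[0.087, 0.996, -0.003], [0.996, -0.087, 0.002], [0.002, -0.003, -1.0]]
force: [1.1, 0.4, -0.5]
opening: 0.685
grasp_force: 0.0
```

>>> step_arm([
  [0, 0, -0.05, 0, 0, 0, -0.4],
  [0, 0, -0.15, 0, 0, 0, -0.4],
  [0, 0, -0.28, 0, 0, 0, -0.4],
  [0, 0, -0.42, 0, 0, 0, -0.4],
  [0, 0, -0.55, 0, 0, 0, 0.5],
  [0, 0, -0.66, 0, 0, 0, 1],
  [0, 0, -0.7, 0, 0, 0, 1],
  [0, 0, -0.7, 0, 0, 0, 1],
])

```text
time_s: 12.83
position: [0.4498, -0.2112, 0.2749]
tcp_rot: [[0.087, 0.996, 0.005], [0.996, -0.087, -0.004], [-0.004, 0.006, -1.0]]
force: [0.5, 0.1, -0.2]
opening: 0.483
grasp_force: 0.0
```

```bash
python3 - <<'E'
from h import *
import pickle
w2=pickle.load(open('w2.pkl','rb'));
# handle axis in w2: base (665,140) z~.1, tip
h=np.array([.4488,-.2135]);y=np.radians(-4.9);X=np.array([np.cos(y),np.sin(y)]);Y=np.array([-X[1],X[0]])
J=lambda jx,jy,z:np.r_[h+(jx+60)*X+jy*Y,z]
tip=J(54+112*np.cos(1.35),75,.06+112e-3*np.sin(1.35)) if 0 else J(.054+.112*np.cos(1.35)-.06+.06,0.075,.169)
E
python3 - <<'E'
from h import *
import pickle
w2=pickle.load(open('w2.pkl','rb'))
h=np.array([.4488,-.2135]);y=np.radians(-4.9);X=np.array([np.cos(y),np.sin(y)]);Y=np.array([-X[1],X[0]])
J=lambda jx,jy,z:np.r_[h+(jx+.06)*X+jy*Y,z]
for r in(.044,.085,.112):
    print(r,proj(w2,J(.054+r*np.cos(1.35),.075,.06+r*np.sin(1.35)))*1.4)
t=J(.045,.075,.23);print(t);go(t[0],t[1],t[2],85.1)
E
```

```text
0.044 [[660.52361506 138.12314106]]
0.085 [[724.76691825 135.97665652]]
0.112 [[780.35020217 134.11951883]]
[ 0.55982253 -0.14774288  0.23      ]
shift mm [ 73.  103.8  45.3] turn [ 0.3  0.2 -0.1] -> [0.2433, 0.3461, 0.1509] [0.0073, 0.0046, -0.0023] rows 3.2
```

The handle's predicted pixels in the earlier wrist view match what it showed. Move over the gap between the bar and the handle.

>>> step_arm([
  [0.08, 0.11, 0.05, 0.007, 0.004, 0, 1],
  [0.16, 0.23, 0.08, 0.007, 0.004, 0, 1],
  [0.22, 0.32, 0.08, 0.007, 0.004, 0, 1],
  [0.243, 0.346, 0.08, 0.007, 0.004, 0, 1],
  [0.243, 0.346, 0.08, 0.007, 0.004, 0, 1],
  [0.243, 0.346, 0.08, 0.007, 0.004, 0, 1],
  [0.243, 0.346, 0.08, 0.007, 0.004, 0, 1],
])

```text
time_s: 13.42
position: [0.5564, -0.1473, 0.2463]
tcp_rot: [[0.088, 0.996, -0.009], [0.996, -0.088, 0.005], [0.004, -0.009, -1.0]]
force: [-1.0, 0.2, 0.4]
opening: 0.019
grasp_force: 0.0
```

```bash
cat >> h.py <<'E'
_h=np.array([.4488,-.2135]);_y=np.radians(-4.9);X=np.array([np.cos(_y),np.sin(_y)]);Y=np.array([-X[1],X[0]])
J=lambda jx,jy,z:np.r_[_h+(jx+.06)*X+jy*Y,z]
E
python3 - <<'E'
from h import *
s=read_state();print(s['opening'])
c=cam("wrist");save(c,'w5',None,1);t=cam("top");save(t,'t5',(300,170,430,280),3)
a=cv2.imread('pics/w5.png')[:, :];b=cv2.imread('pics/t5.png')
b=cv2.resize(b,None,fx=.6,fy=.6);cv2.imwrite('pics/m5.png',np.hstack([a,cv2.copyMakeBorder(b,0,420-b.shape[0],0,0,0)]))
t=J(.045,.075,.1695);go(*t,85.1)
E
```

```text
0.018590301082602737
shift mm [ 0.1  3.6 77.6] turn [-0.4 -0.2 -0.2] -> [0.0003, 0.0121, 0.2585] [-0.0097, -0.0045, -0.0049] rows 1.9
```

View pics/m5.png

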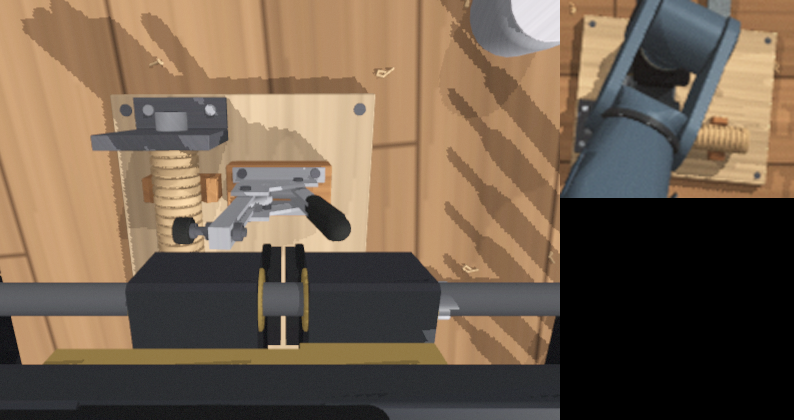

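```bash
python3 - <<'E'
from h import *
c=cam("wrist")
for p in[(.03,.16),(.06,.16),(.0657,.1445),(.045,.22),(.078,.169)]:print(p,proj(c,J(p[0],.075,p[1])).round(0))
E
```

```text
(0.03, 0.16) [[266. 224.]]
(0.06, 0.16) [[311. 224.]]
(0.0657, 0.1445) [[318. 217.]]
(0.045, 0.22) [[289. 262.]]
(0.078, 0.169) [[341. 229.]]
```

```bash
python3 - <<'E'
from h import *
go(*J(.042,.075,.1695),85.1)
for th in np.r_[0:1.0:.1,1:1.36:.05]:
    a=1.35-th;x=.054+.085*np.cos(a)-.007*np.sin(a)-.0155;z=.06+.085*np.sin(a)+.007*np.cos(a)+.025
    print(round(th,2),'jigx',x.round(4),'tcpz',z.round(4),'dy',((x-.042)/.3).round(3),'dz',((.1695-z)/.3).round(3))
E
```

```text
shift mm [ 0.2  0.3 77.8] turn [-0.4 -0.2 -0.2] -> [0.0006, 0.001, 0.2595] [-0.0088, -0.0043, -0.0051] rows 1.9
0.0 jigx 0.0503 tcpz 0.1695 dy 0.028 dz 0.0
0.1 jigx 0.0587 tcpz 0.1679 dy 0.056 dz 0.005
0.2 jigx 0.0668 tcpz 0.1654 dy 0.083 dz 0.014
0.3 jigx 0.0747 tcpz 0.1622 dy 0.109 dz 0.024
0.4 jigx 0.0822 tcpz 0.1582 dy 0.134 dz 0.038
0.5 jigx 0.0893 tcpz 0.1535 dy 0.158 dz 0.053
0.6 jigx 0.0959 tcpz 0.1481 dy 0.18 dz 0.071
0.7 jigx 0.1019 tcpz 0.142 dy 0.2 dz 0.092
0.8 jigx 0.1073 tcpz 0.1354 dy 0.218 dz 0.114
0.9 jigx 0.112 tcpz 0.1283 dy 0.233 dz 0.137
1.0 jigx 0.1159 tcpz 0.1207 dy 0.246 dz 0.163
1.05 jigx 0.1176 tcpz 0.1168 dy 0.252 dz 0.176
1.1 jigx 0.1191 tcpz 0.1128 dy 0.257 dz 0.189
1.15 jigx 0.1204 tcpz 0.1087 dy 0.261 dz 0.203
1.2 jigx 0.1215 tcpz 0.1046 dy 0.265 dz 0.216
1.25 jigx 0.1224 tcpz 0.1005 dy 0.268 dz 0.23
1.3 jigx 0.123 tcpz 0.0962 dy 0.27 dz 0.244
1.35 jigx 0.1235 tcpz 0.092 dy 0.272 dz 0.258
```

>>> step_arm([
  [0, 0.002, 0, -0.01, -0.004, -0.005, 1],
  [0, 0.002, 0.05, -0.01, -0.004, -0.005, 1],
  [0, 0.002, 0.12, -0.01, -0.004, -0.005, 1],
  [0, 0.002, 0.19, -0.01, -0.004, -0.005, 1],
  [0, 0.002, 0.24, -0.01, -0.004, -0.005, 1],
  [0, 0.002, 0.258, -0.01, -0.004, -0.005, 1],
  [0, 0.002, 0.258, -0.01, -0.004, -0.005, 1],
  [0, 0.002, 0.258, -0.01, -0.004, -0.005, 1],
])

```text
time_s: 14.23
position: [0.5586, -0.1474, 0.1705]
tcp_rot: [[0.084, 0.996, 0.003], [0.996, -0.084, -0.0], [-0.0, 0.003, -1.0]]
force: [0.0, -0.4, 0.2]
opening: 0.003
grasp_force: 0.0
```

```bash
python3 -c "
from h import *
go(*J(.042,.075,.1695),85.1)"
```

```text
shift mm [-0.2 -1.8  1. ] turn [0.2 0.  0.1] -> [-0.0008, -0.0059, 0.0032] [0.0033, 0.0002, 0.0014] rows 0.0
```

>>> step_arm([
  [0, 0.01, 0, 0, 0, 0, 1],
  [0, 0.022, 0.003, 0, 0, 0, 1],
  [0, 0.036, 0.005, 0, 0, 0, 1],
  [0, 0.05, 0.008, 0, 0, 0, 1],
  [0, 0.064, 0.012, 0, 0, 0, 1],
  [0, 0.077, 0.017, 0, 0, 0, 1],
  [0, 0.09, 0.022, 0, 0, 0, 1],
  [0, 0.103, 0.027, 0, 0, 0, 1],
])

```text
time_s: 14.9
position: [0.5899, -0.1496, 0.1621]
tcp_rot: [[0.084, 0.996, 0.003], [0.996, -0.084, -0.0], [0.0, 0.003, -1.0]]
force: [-2.2, 0.6, 5.3]
opening: 0.006
grasp_force: 2.2
```

```bash
python3 - <<'E'
from h import *
s=read_state();print(s['position'],s['force'],s['opening'])
for th in(.4,.5,.6,.7,.8,.9,1.0):
    a=1.35-th;go(*J(.054+.085*np.cos(a)-.007*np.sin(a)-.0155,.075,.06+.085*np.sin(a)+.007*np.cos(a)+.025),85.1)
E
```

```text
[ 0.58990514 -0.14960581  0.16213903] [-2.17356668  0.6017979   5.26025172] 0.0055099666693832336
shift mm [-0.7  7.1  3.9] turn [ 0.2 -0.   0.1] -> [-0.0024, 0.0237, 0.0132] [0.0033, -0.0, 0.002] rows 0.2
shift mm [-0.7 14.2  8.7] turn [ 0.2 -0.   0.1] -> [-0.0025, 0.0473, 0.029] [0.0033, -0.0, 0.002] rows 0.4
shift mm [-0.7 20.8 14.1] turn [ 0.2 -0.   0.1] -> [-0.0025, 0.0692, 0.0471] [0.0033, -0.0, 0.002] rows 0.6
shift mm [-0.8 26.7 20.2] turn [ 0.2 -0.   0.1] -> [-0.0025, 0.0892, 0.0673] [0.0033, -0.0, 0.002] rows 0.8
shift mm [-0.8 32.1 26.8] turn [ 0.2 -0.   0.1] -> [-0.0026, 0.107, 0.0894] [0.0033, -0.0, 0.002] rows 1.0
shift mm [-0.8 36.8 34. ] turn [ 0.2 -0.   0.1] -> [-0.0026, 0.1226, 0.1132] [0.0033, -0.0, 0.002] rows 1.2
shift mm [-0.8 40.7 41.5] turn [ 0.2 -0.   0.1] -> [-0.0026, 0.1357, 0.1384] [0.0033, -0.0, 0.002] rows 1.4
```

>>> step_arm([
  [0, 0.012, 0.006, 0, 0, 0, 1],
  [0, 0.024, 0.013, 0, 0, 0, 1],
  [0, 0.036, 0.021, 0, 0, 0, 1],
  [0, 0.047, 0.029, 0, 0, 0, 1],
  [0, 0.058, 0.038, 0, 0, 0, 1],
  [0, 0.069, 0.047, 0, 0, 0, 1],
])

```text
time_s: 15.4
position: [0.6119, -0.1515, 0.1486]
tcp_rot: [[0.084, 0.996, 0.006], [0.996, -0.084, -0.001], [-0.0, 0.006, -1.0]]
force: [-1.0, 1.0, 7.4]
opening: 0.002
grasp_force: 2.7
```

>>> step_arm([
  [0, 0.01, 0.01, 0, 0, 0, 1],
  [0, 0.02, 0.02, 0, 0, 0, 1],
  [0, 0.029, 0.031, 0, 0, 0, 1],
  [0, 0.038, 0.042, 0, 0, 0, 1],
  [0, 0.046, 0.054, 0, 0, 0, 1],
  [0, 0.053, 0.066, 0, 0, 0, 1],
])

```text
time_s: 15.9
position: [0.6289, -0.153, 0.1294]
tcp_rot: [[0.084, 0.996, 0.009], [0.996, -0.084, -0.001], [-0.001, 0.009, -1.0]]
force: [0.7, 1.1, 7.5]
opening: 0.007
grasp_force: 3.3
```

```bash
python3 - <<'E'
from h import *
s=read_state();print(s['position'],s['force'],s['opening'])
for th in(.9,.95,1.0,1.05,1.1,1.15,1.2,1.25):
    a=1.35-th;print(th);go(*J(.054+.085*np.cos(a)-.007*np.sin(a)-.0155,.075,.06+.085*np.sin(a)+.007*np.cos(a)+.025),85.1)
E
```

```text
[ 0.62892408 -0.1530213   0.12941982] [0.67787246 1.08494318 7.48691467] 0.006872742714387816
0.9
shift mm [-0.6 -2.3  1.1] turn [0.5 0.  0.1] -> [-0.0021, -0.0077, 0.0037] [0.0113, 0.0008, 0.0014] rows 0.1
0.95
shift mm [-0.6 -0.3  4.9] turn [0.5 0.  0.1] -> [-0.0021, -0.0009, 0.0162] [0.0113, 0.0008, 0.0014] rows 0.1
1.0
shift mm [-0.6  1.6  8.7] turn [0.5 0.  0.1] -> [-0.0021, 0.0052, 0.029] [0.0113, 0.0008, 0.0014] rows 0.2
1.05
shift mm [-0.6  3.2 12.6] turn [0.5 0.  0.1] -> [-0.0021, 0.0107, 0.0421] [0.0113, 0.0008, 0.0014] rows 0.3
1.1
shift mm [-0.6  4.7 16.7] turn [0.5 0.  0.1] -> [-0.0021, 0.0156, 0.0555] [0.0113, 0.0008, 0.0014] rows 0.4
1.15
shift mm [-0.6  5.9 20.7] turn [0.5 0.  0.1] -> [-0.0021, 0.0198, 0.0691] [0.0113, 0.0008, 0.0014] rows 0.5
1.2
shift mm [-0.6  7.  24.9] turn [0.5 0.  0.1] -> [-0.0021, 0.0233, 0.0829] [0.0113, 0.0008, 0.0014] rows 0.6
1.25
shift mm [-0.6  7.8 29. ] turn [0.5 0.  0.1] -> [-0.0021, 0.0261, 0.0968] [0.0113, 0.0008, 0.0014] rows 0.7
```

>>> step_arm([
  [-0.002, 0.002, 0.01, 0, 0, 0, 1],
  [-0.002, 0.004, 0.02, 0, 0, 0, 1],
  [-0.002, 0.006, 0.03, 0, 0, 0, 1],
  [-0.002, 0.009, 0.04, 0, 0, 0, 1],
])

```text
time_s: 16.23
position: [0.6324, -0.1542, 0.1179]
tcp_rot: [[0.084, 0.996, 0.011], [0.996, -0.084, -0.002], [-0.001, 0.011, -1.0]]
force: [0.6, 1.5, 11.4]
opening: 0.002
grasp_force: 5.2
```

>>> step_arm([
  [0, 0.002, 0.008, 0, 0, 0, 1],
  [0, 0.004, 0.016, 0, 0, 0, 1],
  [0, 0.006, 0.024, 0, 0, 0, 1],
])

```text
time_s: 16.48
position: [0.6349, -0.1544, 0.1119]
tcp_rot: [[0.084, 0.996, 0.013], [0.996, -0.084, -0.003], [-0.002, 0.013, -1.0]]
force: [1.3, 2.2, 13.0]
opening: 0.007
grasp_force: 6.6
```

```bash
python3 - <<'E'
from h import *
s=read_state();print(s['position'],s['force'],s['opening'])
for th in(1.1,1.15,1.2,1.25):
    a=1.35-th;print(th);go(*J(.054+.085*np.cos(a)-.007*np.sin(a)-.0155,.075,.06+.085*np.sin(a)+.007*np.cos(a)+.025),85.1)
E
```

```text
[ 0.63486736 -0.15435447  0.11187928] [ 1.28051762  2.23451242 13.04978284] 0.006604206413079305
1.1
shift mm [ 0.2 -1.2 -0.9] turn [0.7 0.1 0.1] -> [0.0006, -0.004, -0.0032] [0.0163, 0.0019, 0.0013] rows 0.1
1.15
shift mm [0.2 0.  3.1] turn [0.7 0.1 0.1] -> [0.0006, 0.0001, 0.0104] [0.0163, 0.0019, 0.0013] rows 0.1
1.2
shift mm [0.2 1.1 7.3] turn [0.7 0.1 0.1] -> [0.0006, 0.0036, 0.0242] [0.0163, 0.0019, 0.0013] rows 0.2
1.25
shift mm [ 0.2  1.9 11.5] turn [0.7 0.1 0.1] -> [0.0006, 0.0063, 0.0382] [0.0163, 0.0019, 0.0013] rows 0.3
```

>>> step_arm([
  [0, 0, 0.006, 0, 0, 0, 1],
  [0, 0.001, 0.012, 0, 0, 0, 1],
])

```text
time_s: 16.65
position: [0.6359, -0.1545, 0.1085]
tcp_rot: [[0.085, 0.996, 0.015], [0.996, -0.085, -0.003], [-0.002, 0.015, -1.0]]
force: [2.7, 1.3, 12.7]
opening: 0.009
grasp_force: 5.7
```

>>> step_arm([
  [0, 0, 0.005, 0, 0, 0, 1],
  [0, 0.001, 0.01, 0, 0, 0, 1],
])

```text
time_s: 16.82
position: [0.6368, -0.1545, 0.1054]
tcp_rot: [[0.085, 0.996, 0.016], [0.996, -0.085, -0.003], [-0.002, 0.016, -1.0]]
force: [3.8, 2.1, 9.2]
opening: 0.004
grasp_force: 4.2
```

>>> step_arm([
  [0, 0, 0.004, 0, 0, 0, 1],
  [0, 0, 0.004, 0, 0, 0, 1],
])

```text
time_s: 16.98
position: [0.6359, -0.1547, 0.1031]
tcp_rot: [[0.084, 0.996, 0.013], [0.996, -0.084, -0.003], [-0.002, 0.014, -1.0]]
force: [2.6, -0.6, 4.1]
opening: 0.003
grasp_force: 2.1
```

Force is falling, so it is near dead centre. A little further.

>>> step_arm([
  [0, 0, 0.004, 0, 0, 0, 1],
  [0, 0, 0.004, 0, 0, 0, 1],
])

```text
time_s: 17.15
position: [0.634, -0.1544, 0.1007]
tcp_rot: [[0.084, 0.996, 0.009], [0.996, -0.084, -0.002], [-0.001, 0.009, -1.0]]
force: [0.2, 0.3, 1.7]
opening: 0.006
grasp_force: 0.8
```

>>> step_arm([
  [0, 0, 0.004, 0, 0, 0, 1],
  [0, 0, 0.004, 0, 0, 0, 1],
])

```text
time_s: 17.32
position: [0.6306, -0.1535, 0.0979]
tcp_rot: [[0.084, 0.996, 0.001], [0.996, -0.084, 0.001], [0.001, 0.001, -1.0]]
force: [-0.6, -0.3, -1.0]
opening: 0.007
grasp_force: 0.0
```

Contact lost: the handle has snapped over. Rise and check.

>>> step_arm([
  [0, 0, -0.03, 0, 0, 0, 1],
  [0, 0, -0.1, 0, 0, 0, 1],
  [0, 0, -0.2, 0, 0, 0, 1],
  [0, 0, -0.33, 0, 0, 0, 1],
  [0, 0, -0.45, 0, 0, 0, 1],
  [0, 0, -0.55, 0, 0, 0, 1],
  [0, 0, -0.55, 0, 0, 0, 1],
  [0, 0, -0.55, 0, 0, 0, 1],
])

```text
time_s: 17.98
position: [0.6311, -0.1538, 0.2662]
tcp_rot: [[0.084, 0.996, 0.006], [0.996, -0.084, -0.002], [-0.001, 0.006, -1.0]]
force: [-0.4, 0.5, -0.3]
opening: 0.006
grasp_force: 0.0
```

```bash
python3 - <<'E'
from h import *
c=cam("wrist");save(c,'w6');
for th in(1.2,1.31):
    a=1.35-th;print(th,proj(c,J(.054+.112*np.cos(a),.075,.06+.112*np.sin(a))))
E
```

```text
1.2 [[333.46194903 190.07681219]]
1.31 [[332.88225314 187.28829438]]
```

View pics/w6.png

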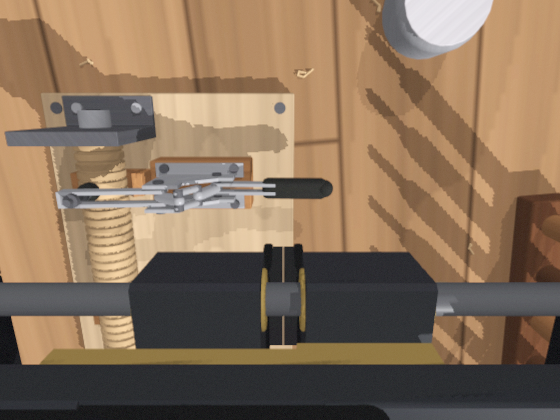

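The handle lies level with its tip at (332,188), as predicted for 1.31 rad. The bar is down with the pad on the pin at (88,192), the pin runs up to the end plate, and the robot is clear.

```bash
python3 -c "
from rig import *
print(hand_in())"
```

```text
the job is handed in; nothing more can be done
None
```

The pin is laid in the V-blocks and was pressed home at about 8 N net on the end plate. The clamp handle has snapped over and locked, and the job was handed in at about 18 s; the judge returned no verdict.

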